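Seat the drive collar on the sanding head

ROBOT

A 7-joint arm with a two-finger parallel gripper is mounted at the origin on the work surface. World frame = base frame: x ahead of the robot, y to its left, z up, the work surface at z = 0. Lengths are in m, angles in rad, forces in N, time in s.
With the tool pointing down it reaches from about 0.425 to 0.925 m from the base axis. Payload 6.8 kg.
Tool frame: the origin (TCP) lies midway between the tips of the shut fingers; the grasp point (between the pads) lies 19 mm behind it; z points along the fingers, y is the line along which they close (so a half turn about z gives the same grasp; the last joint's range is limited). The gripper opens to 85 mm and grips with 20 to 120 N. Pads are 22 mm wide; open, the fingers measure 114 mm over their backs; the gripper's body (76 mm by 85 mm) begins 54 mm behind the grasp point. The pads swing forward as they close: fully open they stand 13 mm farther back than shut.
Start: joints at [-1.383, 0.477, 0.022, 1.555, -0.011, 1.109, -0.083], TCP at [0.197, 0.646, 0.231] pointing down, gripper open.
Joint ranges: [-2.96, 2.96], [-0.34, 2.1], [-1.41, 1.46], [0.24, 2.44], [-1.37, 4.51], [0.17, 1.92], [-2.96, 2.96]. Speed limits (rad/s): [2.39, 2.39, 3.14, 3.14, 3.14, 3.14, 3.14].

INTERFACE

Orientations are given as a unit quaternion [x, y, z, w].
In Python, from plant import manip gives the robot as it stands.
- The arm moves only by the tool play_rows, never from a script. Its argument "targets" is a list of rows, each an object of numbers: "x", "y", "z": the shift along the tool's x, y, z in cm; "ax", "ay", "az": the turn, a rotation vector about the tool's x, y, z in degrees. A call has 1 to 12 rows; each row shifts and turns the commanded pose from where the row before left it, along the tool's axes as they then stand; what a row does not reach is not made up. A row lasts 1/10 s, in which the tool goes at most 50 mm and 8.59 degrees, less where a joint would pass 70% of its speed; a pose out of reach is approached as far as the arm can. A call is refused whole if a number of a shift passes 5 or a number of a turn 8.59, either way. A call with a gripper value outside its range is refused whole. "claw" is the finger opening in cm, from 0 to 8.54, set as the call begins (left out, the last holds). The fingers move at their own pace and stop on an object; "force" is the grip in N (left out, the last holds). Time passes only in rows, so rows that do not move let the fingers close. It gives the time, the measured TCP pose, the force, the opening and the grip force at its end, in the units of the state.
- manip.get_state(): the state, without advancing time (a new reading comes with each control period).
- manip.grab_frame(name): name is "scene" or "side" or "wrist"; returns the picture (420x560x3 uint8, red, green, blue); there is no depth.
- manip.camera_params(name): a dict with "fov_y" (degrees; the focal length in pixels is half the picture's height over the tangent of half this angle, whatever the lens; pixels are square), "cx", "cy" (the principal point, pixels), "k1" (the pictures are not rectified: a ray, as slopes to the right and down, at radius r is drawn at 1 + k1 r^2 times it, then the intrinsics apply), "R" (3x3) and "t" (3): a world point X has camera coordinates R X + t. Camera axes: x right, y down, z forward; pixel columns grow to the right and rows downward; lengths in m; the calibration is good to about 2 mm. A picture is of the moment at which its call begins: read the wrist's pose just before it. camera_params takes no time and is no camera call; for the wrist camera it gives the pose at the moment of the call.
- manip.close_job(): hands the job in; it is judged then, once.
The state is a dict: "time_s": time; "joints": joint angles; "qd": joint speeds; "joint_torque": joint torques, N m; "tcp_pos": TCP position; "eef_rot": TCP orientation; "wrist_force": force on the tool from outside, world axes, zero at the start; "torque": the same for the moment, N m; "finger_gap": opening from 0.0 (shut) to 1.0 (fully open); "grasp_force": force on a finger pad.
Only numpy, scipy, OpenCV 4.12 (cv2) and the standard library are available. Lean on these libraries where they do the work, as an engineer would, in place of code of your own. Each camera call takes 0.05 s, during which the arm holds its last target. There are 200 camera calls.

TASK

On the small bench sanding head, pull the black knob of the lock slide out to its stop, then turn the knurled collar on the spindle until its hidden keyway drops over the drive pin inside, and push it fully home onto the deck. A spring inside lifts the collar again if you let go, so finish while the gripper is still holding it pushed home, with the lock slide left out. Keep the collar on its spindle and leave the other things on the bench where they are.

Things in the scene. Friction and masses are not known exactly. Their poses are not given: they have to be found in the camera images.
- head: Fixed grey cast sanding head, new place and yaw each time. Origin: under its spindle, at bench level. Axes: z up, y the way the lock slide pulls out, +x the motor side. Its flat top (deck) is 45 mm above the bench, x -80 to +80, y -110 to +120 mm. The motor, a cylinder 72 mm across lying along y at x = 118 mm, tops out 78 mm above the bench.
- spindle_seat (a point): Point on the deck where the spindle's axis meets it, 45 mm above the bench; axes as the head's. The collar is home when its underside lies flat on the deck here.
- spindle_tip (a point): Top of the upright steel spindle, 16 mm thick, 60 mm tall above the deck, 2 mm proud of the collar's top at the start; it shows 14 mm above the collar when that is home. Out of sight inside the collar a level pin 6 mm thick crosses the spindle, at an angle not told and different each time.
- collar_mid (a point): Centre of the knurled aluminium collar (on its axis, half-way up; z up): a ring 48 mm across, 46 mm tall, 0.12 to 0.25 kg, with 1.5 mm play on the spindle. 35 mm above the deck at the start, 33 mm pressed down on the pin, 23 mm when home. Grip it across from above, fingertips ending 15 mm or more above its underside, to clear deck and slide when home.
- collar_base (a point): Centre of the collar's underside, 12 mm above the deck at the start, 0 when home. One hidden keyway 11 mm wide crosses the bore along the collar's x; it goes over the pin when within 0.16 rad. Turning clockwise seen from above finds it after 0.45 to 1.75 rad (anticlockwise 1.39 to 2.69). A spring inside pushes up, 4 N at the start, 9 N at home, and lifts it if released.
- lock_knob (a point): Point on the axis of the black upright round knob of the lock slide, 16 mm across, 32 mm above the deck; its top is 44 mm and its lower end 12 mm above the deck. It stands on a flat steel slide 60 mm wide, upper face 8 mm above the deck. Slide fully in: 85 mm from the spindle axis along the head's +y; pulling moves it straight along the head's +y.
- lock_slide (a joint): Travel of the lock slide in m: 0 fully in (its steel fork then lies under the collar and keeps it from going down more than 4 mm), 0.034 pulled out to the stop, fork clear of the collar. Starts between 0 and 0.006. Pulling takes about 7 to 9 N (a light return spring plus a friction catch); the catch keeps it where it is left.
- drum_small_mid (a point): Bystander: centre of a small reddish-brown sanding drum standing upright, 38 mm diameter, 60 mm tall, near the head.
- drum_large_mid (a point): Bystander: centre of a large sanding drum standing upright, 60 mm diameter, 90 mm tall.
- washer_mid (a point): Bystander: centre of a loose thick steel washer, 30 mm diameter, 8 mm thick, lying on the deck of the head.
- offcut_mid (a point): Bystander: centre of a light wood offcut, 45 x 90 x 30 mm tall, near the head.
- screwdriver_grip (a point): Bystander: handle of a screwdriver lying beside the head.
- wrench_grip (a point): Bystander: shank of a wrench lying beside the head.
- glue_mid (a point): Bystander: centre of a white glue bottle standing upright, 56 mm diameter, 150 mm tall.

How it is judged:
On the way, in this order (a step that is already met when the one before it is completed fails the run):
1. the lock slide is pulled out to its stop (value of joint lock_slide above 0.031 m), for 0.2 s.
2. the collar has dropped over the pin and is pushed home, the slide still out (z of collar_mid in the frame of spindle_seat below 0.0255 m and horizontal distance between collar_mid and spindle_seat below 0.004 m and angle between collar_mid's own z axis and vertical below 0.1 rad and value of joint lock_slide above 0.028 m), for 0.3 s.
At the end, for the whole second after the job is handed in: The collar is held home by the gripper: its centre less than 25.5 mm above the deck (23 mm is flat on the deck), within 4 mm of the spindle axis and within 0.1 rad of upright, the fingers bearing on it with more than 2 N; the lock slide is still out, by more than 28 mm (all of step 2 and contact force between the fingers and collar above 2 N); the arm keeps its last pose, push and grip.
It fails at once if the collar is lifted off the spindle (its centre more than 70 mm above the deck) (z of collar_mid in the frame of spindle_seat above 0.07 m).
It fails at once if a bystander (drum, washer, offcut, screwdriver, wrench, glue bottle) is moved by more than 30 mm (distance of any of drum_small_mid, drum_large_mid, washer_mid, offcut_mid, screwdriver_grip, wrench_grip, glue_mid from where it was at the start of the episode above 0.03 m).
It also fails if it takes over 48 s, if anything falls off the work surface, if the arm or the gripper's body presses on something with over 40 N, if the wrist force passes 120 N, or if a joint passes its speed limit or range.

## Working session

There is one attempt and no reset: what is moved stays moved. The work goes in short steps, Python scripts to look and compute and a tool call to move; the robot and the scene stay as the last step left them, time stands still between calls to the robot, and variables do not carry over. Pictures are saved under pics/ and viewed, at most 10 in all, crops included, and the job is handed in when it is done.

Besides the shell and the picture viewer there is one more tool, called after "Call:" in YAML: its name, and indented under it one key for each argument. play_rows: Moves the arm, as the interface text tells. Its arguments: {"type":"object","properties":{"targets":{"type":"array","items":{"type":"object","properties":{"x":{"type":"number"},"y":{"type":"number"},"z":{"type":"number"},"ax":{"type":"number"},"ay":{"type":"number"},"az":{"type":"number"}}}},"claw":{"type":"number"},"force":{"type":"number"}},"required":["targets"]}

```bash
mkdir -p pics; cat > h.py <<'E'
import numpy as np, cv2, json
from plant import manip
def params(n):
    p=manip.camera_params(n); return {k:(np.array(v) if k in 'Rt' else v) for k,v in p.items()}
def ray(p,u,v):
    f=210/np.tan(np.radians(p['fov_y'])/2)
    d=np.array([(u-p['cx'])/f,(v-p['cy'])/f]); s=d.copy()
    for _ in range(30): s=d/(1+p['k1']*(s@s))
    R=p['R']; o=-R.T@p['t']; w=R.T@np.array([s[0],s[1],1]); return o,w/np.linalg.norm(w)
def onz(p,u,v,z):
    o,w=ray(p,u,v); return o+w*(z-o[2])/w[2]
def proj(p,X):
    f=210/np.tan(np.radians(p['fov_y'])/2)
    c=p['R']@np.array(X)+p['t']; s=c[:2]/c[2]; s=s*(1+p['k1']*(s@s)); return f*s+[p['cx'],p['cy']]
E
python3 - <<'E'
from h import *
a=manip.grab_frame("scene");b=manip.grab_frame("side")
for n,i in(("scene",a),("side",b)):
    cv2.imwrite(f"pics/{n}0.png",cv2.resize(i[:,:,::-1],(800,600),interpolation=cv2.INTER_CUBIC))
    cv2.imwrite(f"pics/{n}raw.png",i[:,:,::-1])
    p=params(n);print(n,p['fov_y'],p['k1'],(-p['R'].T@p['t']).round(3))
s=manip.get_state();print(s['time_s'],s['tcp_pos'],s['eef_rot'],s['finger_gap'],s['wrist_force'])
E
```

```text
scene 50.75718695438175 -0.057279394567331866 [ 1.224 -0.545  0.714]
side 54.796293467648894 -0.09042737235117808 [-0.002 -0.93   0.661]
0.1 [0.19663284 0.64519123 0.23043577] [ 1.47349765e-01  9.89084122e-01 -8.01944300e-04 -5.05182396e-05] 0.9990545567789672 [-0.34872435  0.67368903  0.50306225]
```

View pics/scene0.png

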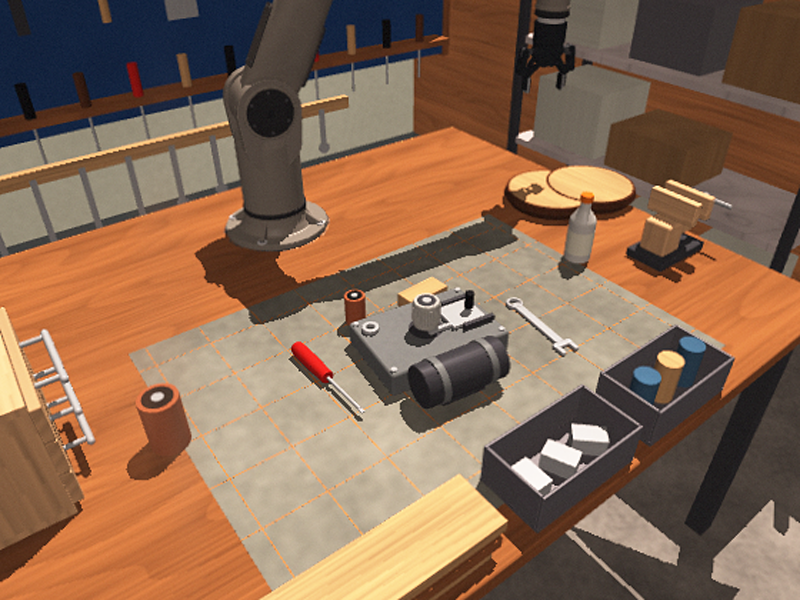

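View pics/side0.png

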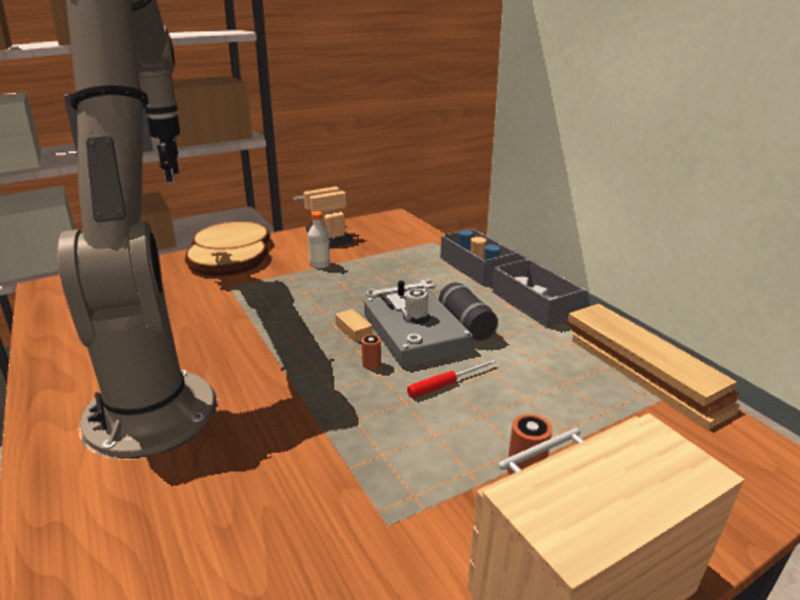

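The scene picture shows the head with the collar near (426,312), the knob near (469,298), and the washer at (370,327). The side picture shows the collar at about (416,303) and the knob at (401,290). I'll enlarge crops of both to measure.

```bash
python3 - <<'E'
import cv2,numpy as np
a=cv2.imread("pics/sceneraw.png")[185:295,235:365];b=cv2.imread("pics/sideraw.png")[185:265,230:360]
cv2.imwrite("pics/c1.png",cv2.resize(a,None,fx=5,fy=5,interpolation=cv2.INTER_CUBIC))
cv2.imwrite("pics/c2.png",cv2.resize(b,None,fx=6,fy=6,interpolation=cv2.INTER_CUBIC))
E
```

```text
(no output)
```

View pics/c1.png

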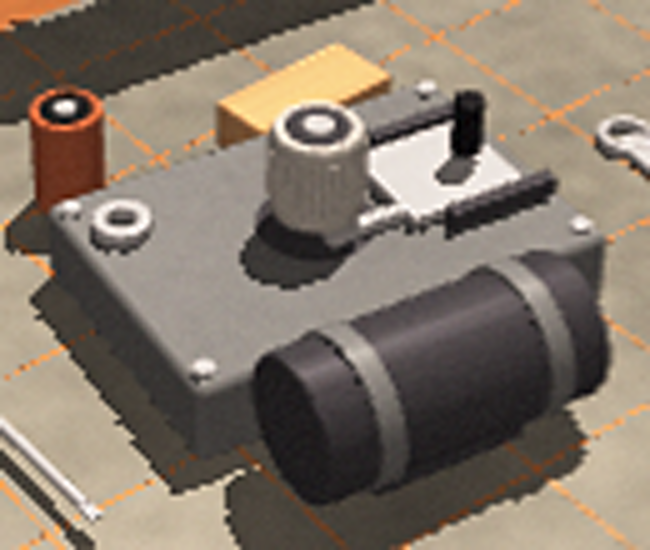

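View pics/c2.png

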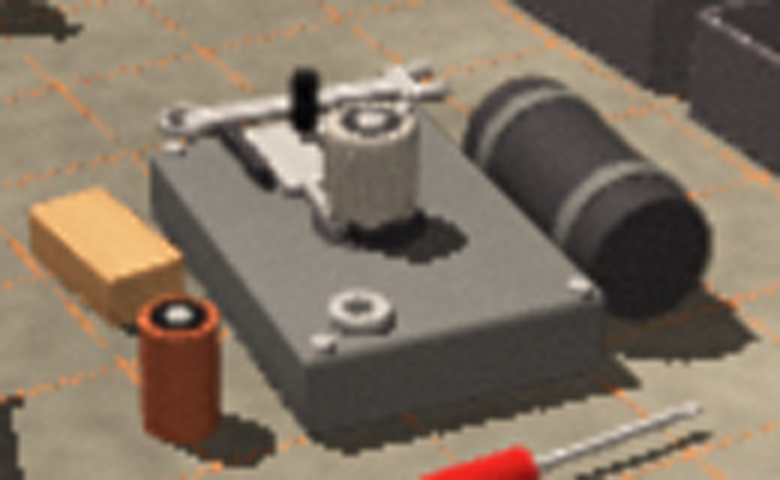

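```bash
cat > fit.py <<'E'
from h import *
from scipy.optimize import least_squares
obs={'scene':(5,235,185,{'tip':(319,123),'knob':(469,95),'a':(50,208),'b':(193,392),'c':(606,240)}),
'side':(6,230,185,{'tip':(370,119),'knob':(305,73),'a':(307,365),'b':(605,302),'d':(150,155)})}
H={'tip':(0,0,.105),'a':(-.08,-.11,.045),'b':(.08,-.11,.045),'c':(.08,.12,.045),'d':(-.08,.12,.045)}
P={n:params(n) for n in obs}
for n,(k,ou,ov,d) in obs.items():
    for q,(U,V) in d.items():
        u,v=(U+.5)/k-.5+ou,(V+.5)/k-.5+ov
        print(n,q,onz(P[n],u,v,.089 if q=='knob' else H[q][2]).round(4))
def res(x):
    r=[];c,s=np.cos(x[2]),np.sin(x[2])
    for n,(k,ou,ov,d) in obs.items():
        for q,(U,V) in d.items():
            h=np.array((0,.085+x[3],.089) if q=='knob' else H[q])
            X=[x[0]+c*h[0]-s*h[1],x[1]+s*h[0]+c*h[1],h[2]]
            w=1 if q in('tip','knob') else .5
            r+=list(w*(proj(P[n],X)-[(U+.5)/k-.5+ou,(V+.5)/k-.5+ov]))
    return np.array(r)
o=least_squares(res,[.6,0,1.,0.003]);print(o.x.round(4),res(o.x).round(2))
E
python3 fit.py
```

```text
scene tip [ 0.5626 -0.0043  0.105 ]
scene knob [0.5712 0.0841 0.089 ]
scene a [ 0.474  -0.1022  0.045 ]
scene b [ 0.6251 -0.1243  0.045 ]
scene c [0.6578 0.0993 0.045 ]
side tip [ 0.5583 -0.0048  0.105 ]
side knob [0.5716 0.0849 0.089 ]
side a [ 0.4657 -0.105   0.045 ]
side b [ 0.6191 -0.1269  0.045 ]
side d [0.4937 0.1164 0.045 ]
[ 0.5603 -0.0039 -0.1317  0.0037] [-0.45 -0.5   0.17  0.16 -0.85 -0.71  0.16 -0.06  0.42 -0.64  0.43 -0.26
  0.24  0.09 -0.09 -0.26  0.51 -0.53 -0.19 -0.69]
```

Call:
play_rows:
  targets:
    - {"x":-2.6,"y":-2.1}
    - {"x":-2.6,"y":-2.1}
    - {"x":-2.6,"y":-2.1}
    - {"x":-2.6,"y":-2.1}
    - {"x":-2.6,"y":-2.1}
    - {"x":-2.6,"y":-2.1}
    - {"x":-2.6,"y":-2.1}
    - {"x":-2.6,"y":-2.1}
    - {"x":-2.6,"y":-2.1}
    - {"x":-2.6,"y":-2.1}
    - {"x":-2.6,"y":-2.1}
    - {"x":-2.6,"y":-2.1}
  claw: 6

```text
validation failed for argument at $.ta...
```

Call:
play_rows:
  targets:
    - {"x":-2.6,"y":-2.1}
    - {"x":-2.6,"y":-2.1}
    - {"x":-2.6,"y":-2.1}
    - {"x":-2.6,"y":-2.1}
    - {"x":-2.6,"y":-2.1}
    - {"x":-2.6,"y":-2.1}
    - {"x":-2.6,"y":-2.1}
    - {"x":-2.6,"y":-2.1}
    - {"az":-4.7}
    - {"az":-4.7}
    - {}
    - {}

```text
validation failed for argument at $.ta...
```

```bash
cat > st.py <<'E'
from h import *
from scipy.spatial.transform import Rotation as Ro
def st():
    s=manip.get_state(); R=Ro.from_quat(s['eef_rot']).as_matrix()
    print(round(s['time_s'],2),'tcp',np.round(s['tcp_pos'],4),'yang',np.degrees(np.arctan2(R[1,1],R[0,1])).round(2),'z',R[:,2].round(4),'gap',round(s['finger_gap'],3),'gf',round(s['grasp_force'],1),'F',np.round(s['wrist_force'],1),'T',np.round(s['torque'],2),'q',np.round(s['joints'],2))
    return np.array(s['tcp_pos']),R
def to(X,p,R): print('tool cm',(100*R.T@(np.array(X)-p)).round(2))
E
python3 - <<'E'
from st import *
p,R=st(); to([.5715,.0845,.2],p,R)
P=params('wrist'); i=manip.grab_frame("wrist"); cv2.imwrite("pics/w1.png",cv2.resize(i[:,:,::-1],(800,600),interpolation=cv2.INTER_CUBIC))
np.save('w1.npy',P,allow_pickle=True)
s=800/560
for X in ([.5715,.0845,.089],[.5603,-.0039,.105]): print((proj(P,X)*s).round(1))
E
```

```text
0.1 tcp [0.1966 0.6452 0.2304] yang 73.05 z [-3.0e-04 -1.6e-03 -1.0e+00] gap 0.999 gf 0.0 F [-0.3  0.7  0.5] T [-0.01 -0.03  0.01] q [-1.38  0.48  0.02  1.56 -0.01  1.11 -0.08]
tool cm [-52.2  -42.7    3.12]
[-33.7 794.8]
[-104.5  796.4]
```

View pics/w1.png

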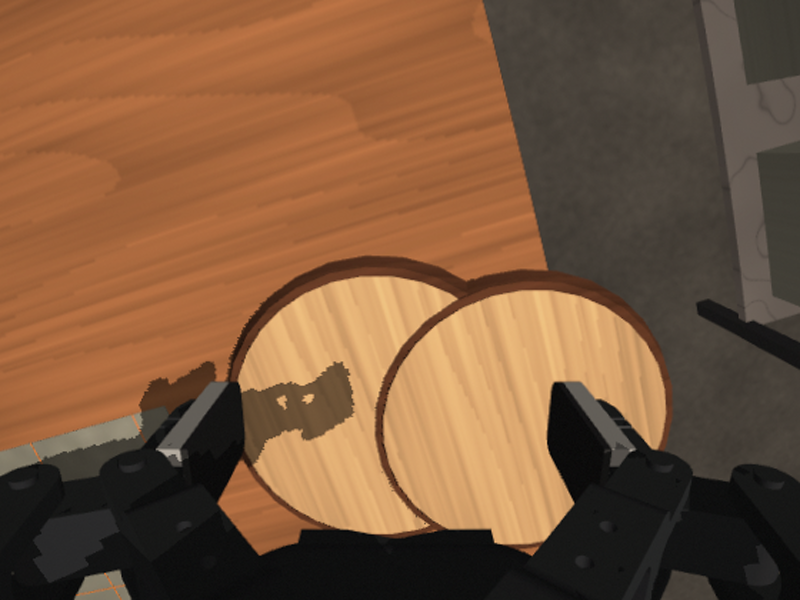

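The moves were refused, so this wrist picture only shows the start pose: trays below and fingers at the bottom. I'll retry with all the keys filled in.

Call:
play_rows:
  targets:
    - {"x":-2.6,"y":-2.1,"z":0,"ax":0,"ay":0,"az":0}
    - {"x":-2.6,"y":-2.1,"z":0,"ax":0,"ay":0,"az":0}
    - {"x":-2.6,"y":-2.1,"z":0,"ax":0,"ay":0,"az":0}
    - {"x":-2.6,"y":-2.1,"z":0,"ax":0,"ay":0,"az":0}
    - {"x":-2.6,"y":-2.1,"z":0,"ax":0,"ay":0,"az":0}
    - {"x":-2.6,"y":-2.1,"z":0,"ax":0,"ay":0,"az":0}
    - {"x":-2.6,"y":-2.1,"z":0,"ax":0,"ay":0,"az":0}
    - {"x":-2.6,"y":-2.1,"z":0,"ax":0,"ay":0,"az":0}
    - {"x":-2.6,"y":-2.1,"z":0,"ax":0,"ay":0,"az":0}
    - {"x":-2.6,"y":-2.1,"z":0,"ax":0,"ay":0,"az":0}
  claw: 6
  force: 40

```text
time_s: 1.15
tcp_pos: [0.3848, 0.3677, 0.2312]
eef_rot: [0.147, 0.989, -0.0, -0.0]
wrist_force: [0.7, -0.1, -0.5]
finger_gap: 0.701
grasp_force: 0.0
```

Call:
play_rows:
  targets:
    - {"x":-2.6,"y":-2.1,"z":0,"ax":0,"ay":0,"az":0}
    - {"x":-2.6,"y":-2.1,"z":0,"ax":0,"ay":0,"az":0}
    - {"x":-2.6,"y":-2.1,"z":0,"ax":0,"ay":0,"az":0}
    - {"x":-2.6,"y":-2.1,"z":0,"ax":0,"ay":0,"az":0}
    - {"x":-2.6,"y":-2.1,"z":0,"ax":0,"ay":0,"az":0}
    - {"x":-2.6,"y":-2.1,"z":0,"ax":0,"ay":0,"az":0}
    - {"x":-2.6,"y":-2.1,"z":0,"ax":0,"ay":0,"az":0}
    - {"x":-2.6,"y":-2.1,"z":0,"ax":0,"ay":0,"az":0}
    - {"x":0,"y":-2.1,"z":0,"ax":0,"ay":0,"az":-4.7}
    - {"x":0,"y":-2.1,"z":0,"ax":0,"ay":0,"az":-4.7}
    - {"x":0,"y":0,"z":0,"ax":0,"ay":0,"az":0}
    - {"x":0,"y":0,"z":0,"ax":0,"ay":0,"az":0}

```text
time_s: 2.35
tcp_pos: [0.5236, 0.1072, 0.2313]
eef_rot: [0.067, 0.998, 0.0, -0.0]
wrist_force: [0.2, 0.9, 0.2]
finger_gap: 0.704
grasp_force: 0.0
```

```bash
cat > look.py <<'E'
from st import *
import sys
def look(f):
    p,R=st(); P=params('wrist'); i=manip.grab_frame("wrist"); cv2.imwrite(f"pics/{f}.png",cv2.resize(i[:,:,::-1],(800,600),interpolation=cv2.INTER_CUBIC))
    np.save(f+'.npy',P,allow_pickle=True); return p,R,P
E
python3 - <<'E'
from look import *
p,R,P=look('w2'); to([.5715,.0845,.068],p,R)
for X in ([.5715,.0845,.089],[.5603,-.0039,.105]): print((proj(P,X)*800/560).round(1))
E
```

```text
2.35 tcp [0.5236 0.1072 0.2313] yang 82.33 z [-0.e+00  5.e-04 -1.e+00] gap 0.704 gf 0.0 F [0.2 0.9 0.2] T [ 0.02  0.02 -0.  ] q [-0.54  0.25  0.26  1.91 -0.08  1.    1.19]
tool cm [-5.05 -1.62 16.33]
[367.  364.1]
[209.  375.6]
```

View pics/w2.png

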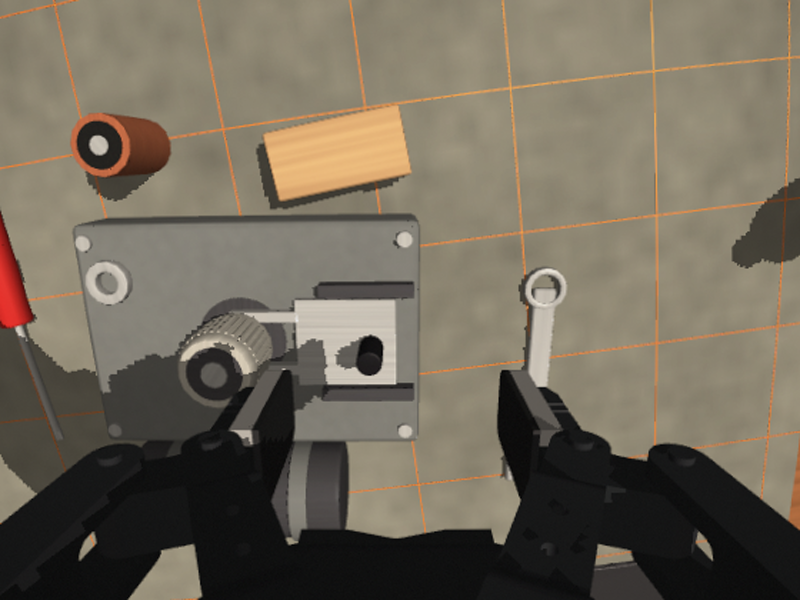

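The picture shows the knob top at about (369,363) and the spindle tip at about (213,376). Both are within about 2 mm of prediction.

```bash
python3 - <<'E'
from st import *
P=np.load('w2.npy',allow_pickle=True).item()
for u,v,z in((369,364,.089),(213,376,.105)): print(onz(P,(u+.5)*.7-.5,(v+.5)*.7-.5,z).round(4))
p,R=st(); to([.572,.0845,.068],p,R)
E
```

```text
[0.5714 0.0856 0.089 ]
[ 0.5607 -0.0017  0.105 ]
2.4 tcp [0.5237 0.108  0.2313] yang 82.42 z [ 1.e-04  6.e-04 -1.e+00] gap 0.702 gf 0.0 F [-0.3  0.1  0.8] T [0.04 0.01 0.01] q [-0.54  0.25  0.26  1.91 -0.08  1.    1.19]
tool cm [-5.1  -1.71 16.33]
```

Call:
play_rows:
  targets:
    - {"x":-1.7,"y":-0.55,"z":1.6,"ax":0,"ay":0,"az":0}
    - {"x":-1.7,"y":-0.55,"z":1.6,"ax":0,"ay":0,"az":0}
    - {"x":-1.7,"y":-0.55,"z":1.6,"ax":0,"ay":0,"az":0}
    - {"x":0,"y":0,"z":1.6,"ax":0,"ay":0,"az":0}
    - {"x":0,"y":0,"z":1.6,"ax":0,"ay":0,"az":0}
    - {"x":0,"y":0,"z":1.6,"ax":0,"ay":0,"az":0}
    - {"x":0,"y":0,"z":0,"ax":0,"ay":0,"az":0}
    - {"x":0,"y":0,"z":0,"ax":0,"ay":0,"az":0}
  claw: 4.5

```text
time_s: 3.2
tcp_pos: [0.5721, 0.0852, 0.1353]
eef_rot: [0.065, 0.998, 0.0, -0.0]
wrist_force: [0.4, 0.1, 0.1]
finger_gap: 0.529
grasp_force: 0.0
```

```bash
python3 - <<'E'
from st import *
p,R=st(); to([.5716,.085,.062],p,R)
E
```

```text
3.2 tcp [0.5721 0.0852 0.1353] yang 82.51 z [-4.e-04  1.e-04 -1.e+00] gap 0.529 gf 0.0 F [0.4 0.1 0.1] T [ 0.02 -0.04 -0.  ] q [-0.45  0.44  0.25  1.89 -0.14  0.83  1.32]
tool cm [ 0.05 -0.02  7.33]
```

Aligned; now descend and grip.

Call:
play_rows:
  targets:
    - {"x":0,"y":0,"z":1.8,"ax":0,"ay":0,"az":0}
    - {"x":0,"y":0,"z":1.8,"ax":0,"ay":0,"az":0}
    - {"x":0,"y":0,"z":1.8,"ax":0,"ay":0,"az":0}
    - {"x":0,"y":0,"z":1.8,"ax":0,"ay":0,"az":0}
    - {"x":0,"y":0,"z":0,"ax":0,"ay":0,"az":0}
    - {"x":0,"y":0,"z":0,"ax":0,"ay":0,"az":0}

```text
time_s: 3.8
tcp_pos: [0.5727, 0.0845, 0.0642]
eef_rot: [0.066, 0.998, 0.0, 0.0]
wrist_force: [-0.1, 0.1, -0.7]
finger_gap: 0.529
grasp_force: 0.0
```

Call:
play_rows:
  targets:
    - {"x":0,"y":0,"z":0,"ax":0,"ay":0,"az":0}
    - {"x":0,"y":0,"z":0,"ax":0,"ay":0,"az":0}
    - {"x":0,"y":0,"z":0,"ax":0,"ay":0,"az":0}
    - {"x":0,"y":0,"z":0,"ax":0,"ay":0,"az":0}
    - {"x":0,"y":0,"z":0,"ax":0,"ay":0,"az":0}
    - {"x":0,"y":0,"z":0,"ax":0,"ay":0,"az":0}
  claw: 0.5
  force: 40

```text
time_s: 4.4
tcp_pos: [0.573, 0.0843, 0.0646]
eef_rot: [0.066, 0.998, 0.0, 0.001]
wrist_force: [-1.4, -0.0, 6.6]
finger_gap: 0.17
grasp_force: 38.9
```

Call:
play_rows:
  targets:
    - {"x":0,"y":0.5,"z":0,"ax":0,"ay":0,"az":0}
    - {"x":0,"y":0.5,"z":0,"ax":0,"ay":0,"az":0}
    - {"x":0,"y":0.5,"z":0,"ax":0,"ay":0,"az":0}
    - {"x":0,"y":0.5,"z":0,"ax":0,"ay":0,"az":0}
    - {"x":0,"y":0.5,"z":0,"ax":0,"ay":0,"az":0}
    - {"x":0,"y":0.4,"z":0,"ax":0,"ay":0,"az":0}
    - {"x":0,"y":0,"z":0,"ax":0,"ay":0,"az":0}

```text
time_s: 5.1
tcp_pos: [0.5763, 0.1104, 0.0645]
eef_rot: [0.067, 0.998, -0.001, 0.0]
wrist_force: [-2.7, -5.5, 9.5]
finger_gap: 0.169
grasp_force: 39.3
```

Call:
play_rows:
  targets:
    - {"x":0,"y":0.3,"z":0,"ax":0,"ay":0,"az":0}
    - {"x":0,"y":0.3,"z":0,"ax":0,"ay":0,"az":0}
    - {"x":0,"y":0,"z":0,"ax":0,"ay":0,"az":0}
    - {"x":0,"y":0,"z":0,"ax":0,"ay":0,"az":0}

```text
time_s: 5.5
tcp_pos: [0.5769, 0.1155, 0.0645]
eef_rot: [0.067, 0.998, -0.001, 0.0]
wrist_force: [-2.5, -7.3, 9.0]
finger_gap: 0.171
grasp_force: 39.4
```

Call:
play_rows:
  targets:
    - {"x":0,"y":0.2,"z":0,"ax":0,"ay":0,"az":0}
    - {"x":0,"y":0.2,"z":0,"ax":0,"ay":0,"az":0}
    - {"x":0,"y":0,"z":0,"ax":0,"ay":0,"az":0}
    - {"x":0,"y":0,"z":0,"ax":0,"ay":0,"az":0}

```text
time_s: 5.9
tcp_pos: [0.5769, 0.1156, 0.0644]
eef_rot: [0.068, 0.998, -0.003, -0.001]
wrist_force: [-5.0, -15.2, 13.2]
finger_gap: 0.172
grasp_force: 39.9
```

The force rises with no further motion, so the slide is at its stop. Release, then rise.

Call:
play_rows:
  targets:
    - {"x":0,"y":-0.2,"z":0,"ax":0,"ay":0,"az":0}
    - {"x":0,"y":0,"z":0,"ax":0,"ay":0,"az":0}
    - {"x":0,"y":0,"z":0,"ax":0,"ay":0,"az":0}
    - {"x":0,"y":0,"z":0,"ax":0,"ay":0,"az":0}
  claw: 4

```text
time_s: 6.3
tcp_pos: [0.5769, 0.1216, 0.0633]
eef_rot: [0.065, 0.998, 0.0, -0.0]
wrist_force: [-1.1, 0.1, -0.3]
finger_gap: 0.469
grasp_force: 0.0
```

Call:
play_rows:
  targets:
    - {"x":0,"y":0,"z":-2,"ax":0,"ay":0,"az":0}
    - {"x":0,"y":0,"z":-2,"ax":0,"ay":0,"az":0}
    - {"x":0,"y":0,"z":-2,"ax":0,"ay":0,"az":0}
    - {"x":0,"y":0,"z":-2,"ax":0,"ay":0,"az":0}
    - {"x":0,"y":-2,"z":-2,"ax":0,"ay":0,"az":0}
    - {"x":0,"y":-2,"z":-2,"ax":0,"ay":0,"az":0}
    - {"x":0,"y":0,"z":0,"ax":0,"ay":0,"az":0}
    - {"x":0,"y":0,"z":0,"ax":0,"ay":0,"az":0}
  claw: 8.5

```text
time_s: 7.1
tcp_pos: [0.5718, 0.0816, 0.1834]
eef_rot: [0.066, 0.998, 0.0, 0.0]
wrist_force: [0.2, 1.0, -0.7]
finger_gap: 0.994
grasp_force: 0.0
```

```bash
python3 - <<'E'
from look import *
p,R,P=look('w3'); to([.561,-.0025,.085],p,R)
for X in ([.5765,.115,.089],[.561,-.0025,.105]): print((proj(P,X)*800/560).round(1))
E
```

```text
7.1 tcp [0.5718 0.0816 0.1834] yang 82.44 z [ 7.e-04  8.e-04 -1.e+00] gap 0.994 gf 0.0 F [ 0.2  1.  -0.7] T [0.04 0.   0.01] q [-0.47  0.37  0.28  1.86 -0.13  0.93  1.31]
tool cm [-0.03 -8.49  9.83]
[464.6 304.8]
[205.7 314.9]
```

View pics/w3.png

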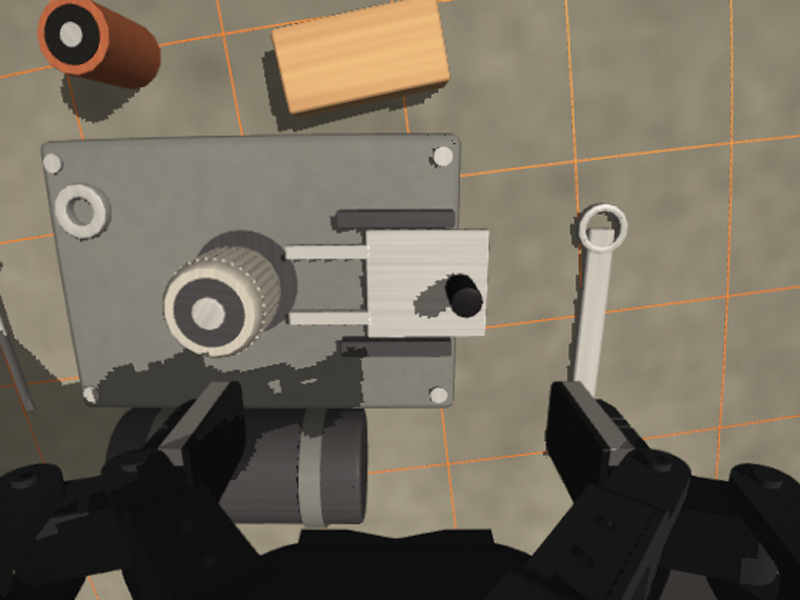

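The slide is fully out and the fork is clear. The knob is at (467,302) and the spindle tip at (210,313), which matches. Next is moving over the collar.

Call:
play_rows:
  targets:
    - {"x":0,"y":-2.8,"z":0,"ax":0,"ay":0,"az":0}
    - {"x":0,"y":-2.8,"z":0,"ax":0,"ay":0,"az":0}
    - {"x":0,"y":-2.8,"z":0,"ax":0,"ay":0,"az":0}
    - {"x":0,"y":0,"z":2,"ax":0,"ay":0,"az":0}
    - {"x":0,"y":0,"z":2,"ax":0,"ay":0,"az":0}
    - {"x":0,"y":0,"z":2,"ax":0,"ay":0,"az":0}
    - {"x":0,"y":0,"z":0,"ax":0,"ay":0,"az":0}
    - {"x":0,"y":0,"z":0,"ax":0,"ay":0,"az":0}

```text
time_s: 7.95
tcp_pos: [0.5602, -0.0013, 0.1226]
eef_rot: [0.065, 0.998, -0.0, -0.001]
wrist_force: [0.6, 0.0, -0.0]
finger_gap: 0.996
grasp_force: 0.0
```

```bash
python3 - <<'E'
from look import *
p,R,P=look('w4'); to([.561,-.0022,.073],p,R)
print((proj(P,[.561,-.0022,.105])*800/560).round(1))
E
```

```text
7.95 tcp [ 0.5602 -0.0013  0.1226] yang 82.53 z [-2.e-03 -1.e-04 -1.e+00] gap 0.996 gf 0.0 F [ 0.6  0.  -0. ] T [-0.03 -0.01  0.02] q [-0.33  0.43  0.28  1.94 -0.16  0.79  1.48]
tool cm [-0.1  -0.08  4.96]
[391.2 370.1]
```

View pics/w4.png

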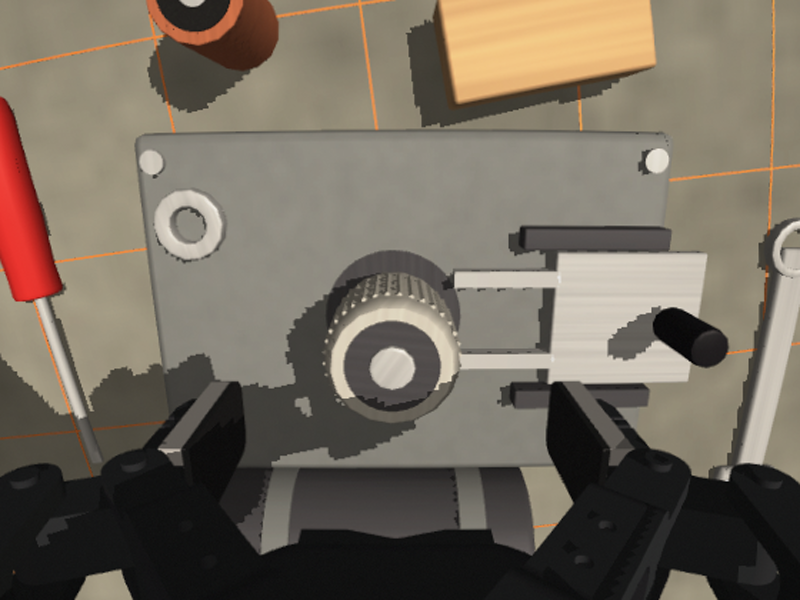

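The tip is at (393,368), within 1 mm of prediction and centred between the fingers. Descend and grip.

Call:
play_rows:
  targets:
    - {"x":-0.1,"y":-0.05,"z":1.2,"ax":0,"ay":0,"az":0}
    - {"x":0,"y":0,"z":1.2,"ax":0,"ay":0,"az":0}
    - {"x":0,"y":0,"z":1.2,"ax":0,"ay":0,"az":0}
    - {"x":0,"y":0,"z":1.3,"ax":0,"ay":0,"az":0}
    - {"x":0,"y":0,"z":0,"ax":0,"ay":0,"az":0}
    - {"x":0,"y":0,"z":0,"ax":0,"ay":0,"az":0}

```text
time_s: 8.6
tcp_pos: [0.5612, -0.003, 0.0738]
eef_rot: [0.066, 0.998, -0.0, -0.001]
wrist_force: [-0.2, -0.3, 0.4]
finger_gap: 0.997
grasp_force: 0.0
```

Call:
play_rows:
  targets:
    - {"x":0,"y":0,"z":0,"ax":0,"ay":0,"az":0}
    - {"x":0,"y":0,"z":0,"ax":0,"ay":0,"az":0}
    - {"x":0,"y":0,"z":0,"ax":0,"ay":0,"az":0}
    - {"x":0,"y":0,"z":0,"ax":0,"ay":0,"az":0}
    - {"x":0,"y":0,"z":0,"ax":0,"ay":0,"az":0}
    - {"x":0,"y":0,"z":0,"ax":0,"ay":0,"az":0}
  claw: 3.5
  force: 60

```text
time_s: 9.2
tcp_pos: [0.5619, -0.0028, 0.0746]
eef_rot: [0.066, 0.998, 0.0, 0.0]
wrist_force: [0.6, -0.1, 2.9]
finger_gap: 0.549
grasp_force: 61.1
```

```bash
python3 -c "from st import *;st()"
```

```text
9.2 tcp [ 0.5619 -0.0028  0.0746] yang 82.45 z [ 8.e-04  1.e-04 -1.e+00] gap 0.549 gf 61.1 F [ 0.6 -0.1  2.9] T [-0.02 -0.08  0.06] q [-0.31  0.5   0.26  1.97 -0.19  0.69  1.51]
```

Call:
play_rows:
  targets:
    - {"x":0,"y":0,"z":0.3,"ax":0,"ay":0,"az":0}
    - {"x":0,"y":0,"z":0.3,"ax":0,"ay":0,"az":0}
    - {"x":0,"y":0,"z":0,"ax":0,"ay":0,"az":0}
    - {"x":0,"y":0,"z":0,"ax":0,"ay":0,"az":0}

```text
time_s: 9.6
tcp_pos: [0.5624, -0.0029, 0.072]
eef_rot: [0.066, 0.998, 0.001, 0.001]
wrist_force: [-11.8, 0.2, 40.3]
finger_gap: 0.549
grasp_force: 65.1
```

Call:
play_rows:
  targets:
    - {"x":0,"y":0,"z":0,"ax":0,"ay":0,"az":4}
    - {"x":0,"y":0,"z":0,"ax":0,"ay":0,"az":4}
    - {"x":0,"y":0,"z":0,"ax":0,"ay":0,"az":4}
    - {"x":0,"y":0,"z":0,"ax":0,"ay":0,"az":4}
    - {"x":0,"y":0,"z":0,"ax":0,"ay":0,"az":4}
    - {"x":0,"y":0,"z":0,"ax":0,"ay":0,"az":0}

```text
time_s: 10.2
tcp_pos: [0.5624, -0.0041, 0.0705]
eef_rot: [0.24, 0.971, 0.0, 0.001]
wrist_force: [-4.5, -2.0, 23.6]
finger_gap: 0.548
grasp_force: 63.4
```

```bash
python3 -c "from st import *;st()"
```

```text
10.2 tcp [ 0.5624 -0.0041  0.0705] yang 62.23 z [ 1.8e-03 -2.0e-04 -1.0e+00] gap 0.548 gf 63.4 F [-4.5 -2.  23.6] T [-0.47  1.47 -0.29] q [-0.37  0.52  0.35  1.98 -0.27  0.69  1.23]
```

Call:
play_rows:
  targets:
    - {"x":0,"y":0,"z":-0.1,"ax":0,"ay":0,"az":4}
    - {"x":0,"y":0,"z":0,"ax":0,"ay":0,"az":4}
    - {"x":0,"y":0,"z":0,"ax":0,"ay":0,"az":4}
    - {"x":0,"y":0,"z":0,"ax":0,"ay":0,"az":4}
    - {"x":0,"y":0,"z":0,"ax":0,"ay":0,"az":4}

```text
time_s: 10.7
tcp_pos: [0.5619, -0.0033, 0.0695]
eef_rot: [0.405, 0.915, -0.0, 0.0]
wrist_force: [0.2, -1.2, 3.7]
finger_gap: 0.547
grasp_force: 61.4
```

Call:
play_rows:
  targets:
    - {"x":0,"y":0,"z":0,"ax":0,"ay":0,"az":4}
    - {"x":0,"y":0,"z":0,"ax":0,"ay":0,"az":4}
    - {"x":0,"y":0,"z":0,"ax":0,"ay":0,"az":4}

```text
time_s: 11.0
tcp_pos: [0.5621, -0.0033, 0.0696]
eef_rot: [0.498, 0.867, 0.0, 0.001]
wrist_force: [1.0, -2.5, 3.6]
finger_gap: 0.55
grasp_force: 61.4
```

```bash
python3 -c "from st import *;st()"
```

```text
11.0 tcp [ 0.5621 -0.0033  0.0696] yang 30.29 z [ 1.2e-03 -6.0e-04 -1.0e+00] gap 0.55 gf 61.4 F [ 1.  -2.5  3.6] T [-0.45 -0.19  0.18] q [-0.49  0.55  0.5   1.98 -0.39  0.7   0.78]
```

Call:
play_rows:
  targets:
    - {"x":0,"y":0,"z":0.2,"ax":0,"ay":0,"az":0}
    - {"x":0,"y":0,"z":0,"ax":0,"ay":0,"az":0}

```text
time_s: 11.2
tcp_pos: [0.5621, -0.0034, 0.0674]
eef_rot: [0.497, 0.868, -0.0, 0.001]
wrist_force: [1.3, -1.3, 2.3]
finger_gap: 0.548
grasp_force: 61.3
```

```bash
python3 - <<'E'
from st import *
st()
for n in('scene','side'):
    i=manip.grab_frame(n); cv2.imwrite(f'pics/{n}2raw.png',i[:,:,::-1])
a=cv2.imread("pics/scene2raw.png")[185:255,265:345];b=cv2.imread("pics/side2raw.png")[185:255,250:330]
cv2.imwrite("pics/c3.png",cv2.resize(np.hstack([a,b]),None,fx=5,fy=5,interpolation=cv2.INTER_CUBIC))
E
```

```text
11.2 tcp [ 0.5621 -0.0034  0.0674] yang 30.45 z [ 1.2e-03 -7.0e-04 -1.0e+00] gap 0.548 gf 61.3 F [ 1.3 -1.3  2.3] T [-0.38 -0.29 -0.01] q [-0.48  0.55  0.49  1.98 -0.4   0.7   0.79]
```

View pics/c3.png

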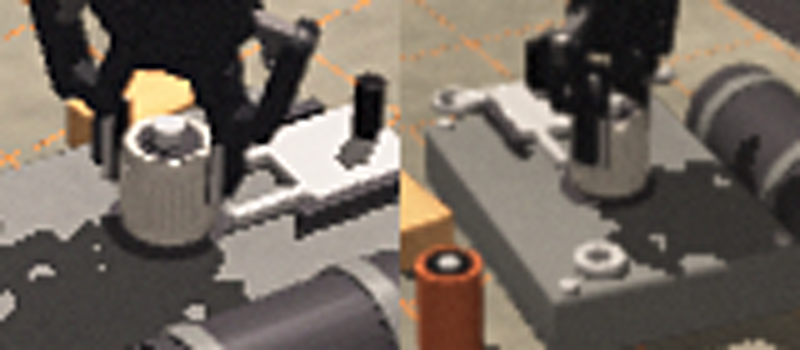

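The collar moved down freely and spindle is showing above it, so the keyway has caught the pin. Push it home.

Call:
play_rows:
  targets:
    - {"x":0,"y":0,"z":0.2,"ax":0,"ay":0,"az":0}
    - {"x":0,"y":0,"z":0.1,"ax":0,"ay":0,"az":0}
    - {"x":0,"y":0,"z":0.1,"ax":0,"ay":0,"az":0}
    - {"x":0,"y":0,"z":0,"ax":0,"ay":0,"az":0}
    - {"x":0,"y":0,"z":0,"ax":0,"ay":0,"az":0}

```text
time_s: 11.8
tcp_pos: [0.5622, -0.0034, 0.0638]
eef_rot: [0.497, 0.868, 0.0, 0.001]
wrist_force: [0.9, -2.2, 6.6]
finger_gap: 0.545
grasp_force: 61.8
```

Call:
play_rows:
  targets:
    - {"x":0,"y":0,"z":0.1,"ax":0,"ay":0,"az":0}
    - {"x":0,"y":0,"z":0.1,"ax":0,"ay":0,"az":0}
    - {"x":0,"y":0,"z":0,"ax":0,"ay":0,"az":0}

```text
time_s: 12.1
tcp_pos: [0.5622, -0.0034, 0.0631]
eef_rot: [0.497, 0.868, 0.001, 0.0]
wrist_force: [-4.7, -1.1, 22.3]
finger_gap: 0.547
grasp_force: 63.3
```

Call:
play_rows:
  targets:
    - {"x":0,"y":0,"z":0.05,"ax":0,"ay":0,"az":0}
    - {"x":0,"y":0,"z":0,"ax":0,"ay":0,"az":0}
    - {"x":0,"y":0,"z":0,"ax":0,"ay":0,"az":0}
    - {"x":0,"y":0,"z":0,"ax":0,"ay":0,"az":0}

```text
time_s: 12.5
tcp_pos: [0.5622, -0.0034, 0.0631]
eef_rot: [0.497, 0.868, 0.001, 0.0]
wrist_force: [-5.9, -1.3, 26.6]
finger_gap: 0.546
grasp_force: 63.9
```

```bash
python3 - <<'E'
from st import *
st()
for n in('scene','side'):
    i=manip.grab_frame(n); cv2.imwrite(f'pics/{n}3raw.png',i[:,:,::-1])
a=cv2.imread("pics/scene3raw.png")[190:250,265:315];b=cv2.imread("pics/side3raw.png")[185:245,260:310]
cv2.imwrite("pics/c4.png",cv2.resize(np.hstack([a,b]),None,fx=8,fy=8,interpolation=cv2.INTER_CUBIC))
P=params('scene')
for k in range(2):
    P=params(('scene','side')[k]);o=((265,190),(260,185))[k]
    for z in(.045,.091,.093,.105): print(k,z,((proj(P,[.5612,-.0025,z])-o+.5)*8+[400*k,0]).round(0), [((proj(P,np.array([.5612,-.0025,z])-.024*v)-o+.5)*8+[400*k,0]).round(0) for v in [np.array([-.77,.64,0]) if k==0 else np.array([.52,.85,0])]])
E
```

```text
12.5 tcp [ 0.5622 -0.0034  0.0631] yang 30.42 z [ 0.0013  0.0012 -1.    ] gap 0.546 gf 63.9 F [-5.9 -1.3 26.6] T [-0.34  1.5   0.06] q [-0.48  0.56  0.49  1.99 -0.4   0.69  0.79]
0 0.045 [269. 313.] [array([268., 362.])]
0 0.091 [272. 191.] [array([271., 240.])]
0 0.093 [272. 186.] [array([271., 234.])]
0 0.105 [273. 153.] [array([272., 201.])]
1 0.045 [655. 294.] [array([654., 325.])]
1 0.091 [657. 188.] [array([656., 218.])]
1 0.093 [657. 183.] [array([656., 213.])]
1 0.105 [658. 155.] [array([657., 185.])]
```

View pics/c4.png

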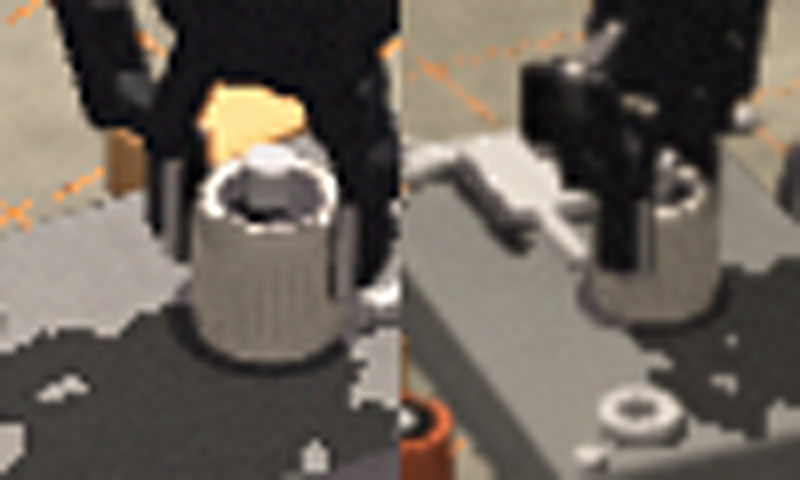

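The collar's lower edge is at (265,362), the rim front at about (270,237) and the tip at (272,155). All three match the home prediction, and it is firmly against the stop, so I'm handing in.

```bash
python3 -c "
from plant import manip
print(manip.close_job())"
```

```text
the job is handed in; nothing more can be done
None
```

The lock slide is out at its stop, and the collar has dropped over the drive pin. The gripper was still holding it home on the deck (about 27 N down, 64 N grip) when I handed the job in at about 12.6 s; no verdict was returned.

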